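# Bring the ring on the red cone under the swing lens

### The job

First turn the turntable with a fingertip (its spokes are there to be pushed) until the ring on the red cone stands at the viewing spot, the point of its circle nearest the magnifier's post; then push the magnifier's arm round with a fingertip until the lens is centred over that ring. Push gently and never grip anything; do not touch the cones or let them shift on the turntable, and leave everything else on the bench where it is.

Things in the scene. Friction and masses are not known exactly. Their poses are not given: they have to be found in the camera images.
- inspection_stand: Ring inspection stand, fixed to the bench: a dark round foot under an aluminium turntable, joined by a flat bar (34 mm wide, 8 mm high) to a post 235 mm away that carries the lens arm. Origin on the bench surface, on the turntable's axis; z up, y from the turntable towards the post, along the bar. The foot of the post is 68 mm across, 14 mm high.
- turntable (a joint): Turn of the turntable (disc of radius 80 mm) in rad, growing anticlockwise from above; no stops nearby, stays where it is left, friction about 0.15 N m. Spoke k of six points (turntable + k*pi/3) anticlockwise from the stand's x axis.
- lens_arm (a joint): Swing of the magnifier's arm about its post in rad: 0 points straight at the turntable's axis (lens over the viewing spot), growing anticlockwise from above, towards the stand's +x side; starts swung aside at 1.25 to 1.7. Stops only at -0.7 and 2.0, so it can be pushed past 0; stays where it is left, friction about 0.1 N m.
- turntable_center (a point): Centre of the turntable's top face, 42 mm above the bench; the disc is 12 mm thick.
- spoke0_tip (a point): Centre of the black ball (radius 8 mm) at the end of spoke 0, 138 mm from the axis. The six level steel spokes, 60 degrees apart, radius 5 mm, stick out from the disc's rim, centre line 36 mm above the bench, with free space below them except for the 8 mm bar.
- lens_center (a point): Centre of the lens (glass so clear that only its bevelled rim shows), 180 mm from the post's axis. Round brass frame, 64 mm across outside, wire radius 4 mm; a level brass rod of radius 5 mm, its centre line 105 mm above the bench, joins it to the post. Arm and lens weigh 100 g; a finger meeting arm or spokes at up to about 0.1 m/s pushes gently, a fast blow counts as hard.
- post (a point): On the post's axis, at the height of the lens arm (105 mm). The black hub on top reaches 119 mm above the bench.
- viewing_spot (a point): Fixed point, 42 mm above the bench, on the line from the turntable's axis to the post, 55 mm from the axis and 180 mm from the post. A white stripe on the bar lies on the same line.
- red_cone: Red display cone, 32 mm across at the foot, 32 mm tall, with a gold ring round it; origin at the centre of its underside. It stands loose on the turntable, 53 to 58 mm from the turntable's axis, not tied to any spoke, carried round by friction. Which of the three places it takes varies. Its ring is the one to be viewed. Not to be touched.
- blue_cone: Blue display cone, 32 mm across at the foot, 32 mm tall, with a gold ring round it; origin at the centre of its underside. It stands loose on the turntable, 53 to 58 mm from the turntable's axis, not tied to any spoke, carried round by friction. Which of the three places it takes varies. Not to be touched.
- white_cone: White display cone, 32 mm across at the foot, 32 mm tall, with a gold ring round it; origin at the centre of its underside. It stands loose on the turntable, 53 to 58 mm from the turntable's axis, not tied to any spoke, carried round by friction. Which of the three places it takes varies. Not to be touched.
- red_pliers: Loose red-handled pliers lying on the bench, about 155 mm long; leave alone.
- yellow_cutters: Loose yellow-handled cutters lying on the bench, about 155 mm long; leave alone.
- calliper: Loose steel calliper lying on the bench, 170 mm long; leave alone.
- brass_pot: Loose brass pot, 40 mm across and 40 mm tall, standing beside the post on the side away from the lens; origin under its centre; leave alone.
- steel_bush: Loose steel cylinder, 32 mm across and 30 mm tall, standing beyond the turntable; origin under its centre; leave alone.

How it is judged (in metres and radians):
On the way:
1. the red cone stands at the viewing spot (within 12 mm) while the lens is still swung aside (horizontal distance between red_cone and viewing_spot below 0.012 m and value of joint lens_arm above 0.7 rad), for 0.2 s.
At the end, for the whole second after the job is handed in: Seen from above, the red cone is within 12 mm of the viewing spot, the lens centre is within 12 mm of the red cone, and turntable, lens arm and cone are at rest (horizontal distance between red_cone and viewing_spot below 0.012 m and horizontal distance between lens_center and red_cone below 0.012 m and linear speed of red_cone below 0.01 m/s and velocity of joint turntable between -0.05 and 0.05 rad/s and velocity of joint lens_arm between -0.05 and 0.05 rad/s); the robot touches nothing.
It fails at once if a cone is touched by the robot (contact force between any of the fingers, the arm and red_cone above 0.5 N or contact force between any of the fingers, the arm and blue_cone above 0.5 N or contact force between any of the fingers, the arm and white_cone above 0.5 N).
It fails at once if a cone is lifted, tipped or shifted in or out on the turntable (to less than 45 or more than 66 mm from its axis) (height (world z) of any of red_cone, blue_cone, white_cone above 0.05 m or angle between any of red_cone, blue_cone, white_cone's own z axis and vertical above 0.2 rad or horizontal distance between any of red_cone, blue_cone, white_cone and turntable_center above 0.066 m or horizontal distance between any of red_cone, blue_cone, white_cone and turntable_center below 0.045 m).
It fails at once if the turntable, its spokes, the lens arm or the rest of the stand is gripped or pushed hard (over 25 N) (contact force between the fingers and inspection_stand above 25 N).
It fails at once if the stand is pushed with the arm or the gripper's body instead of the fingers (contact force between the arm and inspection_stand above 3 N).
It fails at once if a bystander on the bench is moved more than 20 mm (distance of any of red_pliers, yellow_cutters, calliper, brass_pot, steel_bush from where it was at the start of the episode above 0.02 m).
It also fails if it takes over 67 s, if anything falls off the work surface, if the arm or the gripper's body presses on something with over 40 N, if the wrist force passes 120 N, or if a joint passes its speed limit or range.

### The arm

A 6-joint arm with a two-finger parallel gripper is mounted at the origin on the work surface. World frame = base frame: x ahead of the robot, y to its left, z up, the work surface at z = 0. Lengths are in mm, angles in rad, forces in N, time in s.
With the tool pointing down it reaches from about 300 to 775 mm from the base axis. Payload 14.6 kg.
Tool frame: the origin (TCP) lies at the very end of the fingers, on their centre line; the grasp point (between the pads) lies 19 mm behind it; z points along the fingers, y is the line along which they close (so a half turn about z gives the same grasp; the last joint's range is limited). The gripper opens to 94 mm and grips with 3 to 60 N. Pads are 16 mm wide; open, the fingers measure 119 mm over their backs; the gripper's body (75 mm by 177 mm) begins 78 mm behind the grasp point.
Start: joints at [1.231, 0.3, 1.521, -0, 1.321, -0.067], TCP at [148.184, 529.652, 205.446] pointing down, gripper open.
Joint ranges: [-3.03, 3.03], [-0.79, 2.21], [0.23, 2.52], [-1.04, 4.18], [0, 3.07], [-2.55, 2.55]. Speed limits (rad/s): [2.22, 2.22, 2.57, 3.14, 3.14, 3.14].

### API

Orientations are given as [roll, pitch, yaw] about the fixed x, y, z axes, in that order (R = Rz(yaw) Ry(pitch) Rx(roll)).
In Python, from cell import manip, eyes, ticket gives the robot as it stands. The module is installed in compiled form; this text tells all that it offers.
- The arm moves only by the tool arm_command, never from a script. Its argument "plan" is a list of rows, each a list of 5 numbers: the opening, from -1 (shut) to 1 (fully open), then the shift along the tool's x, y, z in m, then the turn about the tool's z in rad. In form: [[jaw, dx, dy, dz, roll], ...]. A call has 1 to 20 rows; each row shifts and turns the commanded pose from where the row before left it, along the tool's axes as they then stand; what a row does not reach is not made up. A row lasts 1/8 s, in which the tool goes at most 62.5 mm and 10.7 degrees, less where a joint would pass 70% of its speed; a pose out of reach is approached as far as the arm can. A call is refused whole if a number of a shift passes 0.0625 or a number of a turn 0.188, either way. A call with a gripper value outside its range is refused whole. The fingers move at their own pace and stop on an object; "newtons" is the grip in N (left out, the last holds). Time passes only in rows, so rows that do not move let the fingers close. It gives the time, the measured TCP pose, the force, the opening and the grip force at its end, in the units of the state.
- manip.read_state(): the state, without advancing time (a new reading comes with each control period).
- eyes.camera(name): name is "scene" or "top"; returns a dict with "img" (400x640x3 uint8, blue, green, red), "z_map" (400x640 float32, mm along the optical axis (not along the pixel's ray), 0 where there is no reading), "fx", "fy", "cx", "cy" (pixels), "dist" ([k1, k2, p1, p2, k3] as OpenCV has them; the pictures are not rectified), "eye" and "orientation" of the camera in the world. Camera axes: x right, y down, z forward; pixel columns grow to the right and rows downward; lengths in mm; the calibration is good to about 2 mm. A picture is of the moment at which its call begins.
- ticket.sign_off(): hands the job in; it is judged then, once.
The state is a dict: "clock": time; "joints": joint angles; "qd": joint speeds; "effort": joint torques, N m; "eef_pos": TCP position; "eef_rot": TCP orientation; "wrist_force": force on the tool from outside, world axes, zero at the start; "moment": the same for the moment, N m; "finger_gap": finger opening in mm; "finger_force": force on a finger pad.
Only numpy, scipy, OpenCV 4.12 (cv2) and the standard library are available. Lean on these libraries where they do the work, as an engineer would, in place of code of your own. Each camera call takes 0.05 s, during which the arm holds its last target. There are 200 camera calls.

## Working session

There is one attempt and no reset: what is moved stays moved. The work goes in short steps, Python scripts to look and compute and a tool call to move; the robot and the scene stay as the last step left them, time stands still between calls to the robot, and variables do not carry over. Pictures are saved under pics/ and viewed, at most 10 in all, crops included, and the job is handed in when it is done.

Besides the shell and the picture viewer there is one more tool, called after "Emit:" in YAML: its name, and indented under it one key for each argument. arm_command: Moves the arm, as the interface text tells. Its arguments: {"type":"object","properties":{"plan":{"type":"array"},"newtons":{"type":"number"}},"required":["plan"]}

```bash
mkdir -p pics
python3 - <<'E'
from cell import manip, eyes
import cv2,pickle
for n in("top","scene"):
    c=eyes.camera(n);cv2.imwrite(f"pics/{n}0.png",c["img"]);pickle.dump(c,open(n+"0.pkl","wb"))
    print({k:v for k,v in c.items() if k not in("img","z_map")})
print(manip.read_state())
E
```

```text
{'fx': 444.9796054416512, 'fy': 444.9796054416512, 'cx': 319.73646680158913, 'cy': 207.78009636217487, 'dist': array([-0.01285632,  0.        ,  0.        ,  0.        ,  0.        ]), 'eye': array([ 333.52042751,   -9.93411563, 1600.31841863]), 'orientation': array([-2.97191008, -0.01620188, -1.55125814])}
{'fx': 467.4423067847317, 'fy': 467.4423067847317, 'cx': 326.0480899803282, 'cy': 202.4288372158122, 'dist': array([-0.11396039,  0.        ,  0.        ,  0.        ,  0.        ]), 'eye': array([1252.83479319,  506.33504289, 1122.22492793]), 'orientation': array([-2.45086566, -0.01656654,  2.25921387])}
{'clock': 0.1, 'joints': array([ 1.23140507e+00,  3.00387199e-01,  1.52148482e+00, -3.21646400e-06,
        1.32070259e+00, -6.66022115e-02]), 'qd': array([-0.00028733, -0.00145349, -0.00079216, -0.00051873, -0.00139988,
        0.00037096]), 'effort': array([-2.20247862e-04, -5.32645261e+01, -3.53285587e+01,  7.09613808e-02,
        2.35044491e-02, -3.09613677e-05]), 'eef_pos': array([148.11083032, 529.45154379, 204.97307333]), 'eef_rot': array([-3.14061267e+00, -6.22434749e-05,  2.86880437e+00]), 'wrist_force': array([0.21406712, 0.50833846, 0.17900588]), 'moment': array([-0.00611411, -0.03032527, -0.01789292]), 'finger_force': 0.0, 'finger_gap': 93.80537538869658}
```

View pics/top0.png

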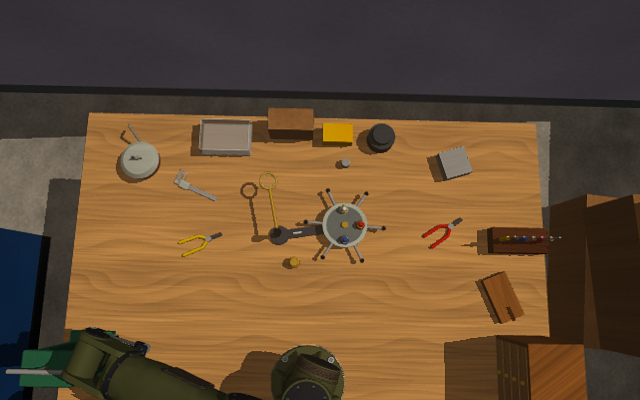

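View pics/scene0.png

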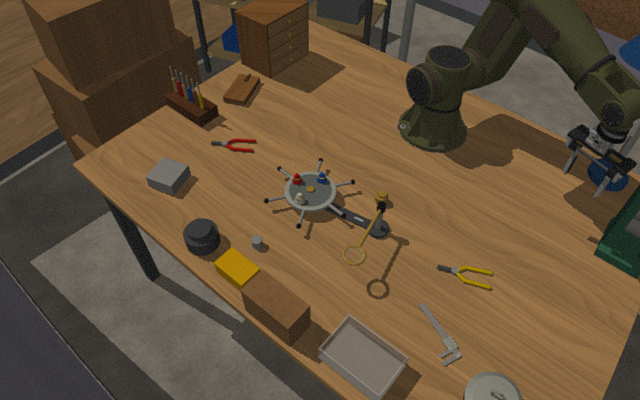

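The top view shows the turntable at about (345,225), the post at (279,235) and the lens at (268,181). The red cone is at (360,225), on the far side from the viewing spot. In the scene view the turntable is at about (310,190) and the lens at (354,255). Next I'll measure these.

```bash
cat > h.py <<'E'
import numpy as np,cv2
from scipy.spatial.transform import Rotation as R
def K(c): return np.array([[c["fx"],0,c["cx"]],[0,c["fy"],c["cy"]],[0,0,1]])
def ray(c,uv):
    u=cv2.undistortPoints(np.array(uv,float).reshape(-1,1,2),K(c),c["dist"])[:,0]
    return R.from_euler("xyz",c["orientation"]).apply(np.c_[u,np.ones(len(u))])
def plane(c,uv,z):
    d=ray(c,uv); return (c["eye"]+d*((z-c["eye"][2])/d[:,2])[:,None])[:,:2]
def proj(c,p):
    Rm=R.from_euler("xyz",c["orientation"]).as_matrix().T
    return cv2.projectPoints(np.array(p,float).reshape(-1,1,3),cv2.Rodrigues(Rm)[0],-Rm@c["eye"],K(c),c["dist"])[0][:,0]
def blobs(c,lo,hi,box,amin=6):
    """HSV blobs inside box (u0,v0,u1,v1): (centroid, area)"""
    u0,v0,u1,v1=box
    m=cv2.inRange(cv2.cvtColor(c["img"][v0:v1,u0:u1],cv2.COLOR_BGR2HSV),lo,hi)
    n,l,s,ce=cv2.connectedComponentsWithStats(m)
    return [(np.round(ce[i]+[u0,v0],1),s[i,4],s[i,:4]+[u0,v0,0,0]) for i in range(1,n) if s[i,4]>=amin]
E
python3 - <<'E'
import pickle,cv2
from h import *
np.set_printoptions(precision=1,suppress=True)
B={"top":(230,160,400,280),"scene":(250,145,420,310)}
for n in B:
    c=pickle.load(open(n+"0.pkl","rb")); b=B[n]
    for nm,lo,hi,z in(("red",(0,170,70),(6,255,255),56),("red2",(172,150,70),(180,255,255),56),("blue",(105,120,50),(130,255,255),56),("dark",(0,0,0),(180,255,38),36),("yellow",(20,130,90),(32,255,255),105)):
        for ce,a,s in blobs(c,lo,hi,b): print(n,nm,ce,a,s,plane(c,ce,z)[0])
    x=c["img"][b[1]:b[3],b[0]:b[2]];cv2.imwrite(f"pics/{n}z.png",cv2.resize(x,None,fx=4.5,fy=4.5 if n=="top" else 3.6,interpolation=2))
E
```

```text
top red [360.5 224. ] 16 [359 222   4   5] [ 544.1 -173.8]
top blue [344.9 239.1] 18 [343 237   5   5] [ 489.9 -119.6]
top dark [366.2 193.2] 6 [365 192   3   3] [ 658.9 -196. ]
top dark [383.3 228.1] 7 [382 227   3   3] [ 533.9 -257. ]
top dark [277.9 234. ] 7 [275 232   6   4] [504.9 115.7]
top dark [361.8 260.2] 6 [361 259   3   3] [ 419. -181.]
top yellow [270.3 193.5] 138 [260 172  18  56] [636. 141.]
top yellow [344.9 224.1] 27 [342 222   6   6] [ 535.9 -115.6]
top yellow [294.3 261.6] 66 [290 258   9   9] [406.   52.2]
scene red [251.1 150. ] 8 [250 149   3   3] [ 547.5 -368. ]
scene red [296.6 175.6] 13 [294 173   6   6] [ 536.5 -178.5]
scene red [296.9 181.8] 24 [293 179   9   6] [ 555.3 -160.5]
scene red2 [296.4 176.1] 7 [295 175   4   3] [ 538.5 -177.6]
scene red2 [298.7 182. ] 6 [297 181   4   3] [ 552.3 -155.8]
scene blue [321.3 174.3] 18 [319 172   5   5] [ 482.7 -123.5]
scene blue [321.3 180.5] 30 [317 178   9   6] [ 502.7 -106.8]
scene dark [352.5 181.5] 8 [352 180   2   4] [428.6 -41. ]
scene dark [265.9 200.4] 11 [265 199   3   4] [ 659.3 -194.2]
scene dark [381.5 206. ] 64 [377 202   9  11] [450.9  86. ]
scene dark [336.1 205.6] 14 [332 203   9   6] [538.  -19.4]
scene dark [331.6 210.6] 25 [327 207  12   9] [561.6 -17.6]
scene dark [343.3 215.6] 19 [340 213   6   6] [554.   20.6]
scene dark [298.2 225.7] 12 [297 224   4   4] [667.5 -56.3]
scene dark [383.9 229.5] 22 [380 227   9   6] [518.3 142. ]
scene dark [374.6 236.3] 7 [372 235   6   3] [555.3 135.4]
scene dark [382.1 236.1] 7 [380 235   6   3] [540.9 151.5]
scene yellow [310.  188.6] 34 [307 186   7   6] [582.6 -83.3]
scene yellow [380.6 195. ] 85 [375 190  12  11] [470.1  87.2]
scene yellow [360.5 242.9] 260 [342 210  39  56] [641.1 142.8]
scene yellow [253.1 268.9] 97 [250 261  10  17] [880.5 -17.2]
```

View pics/topz.png

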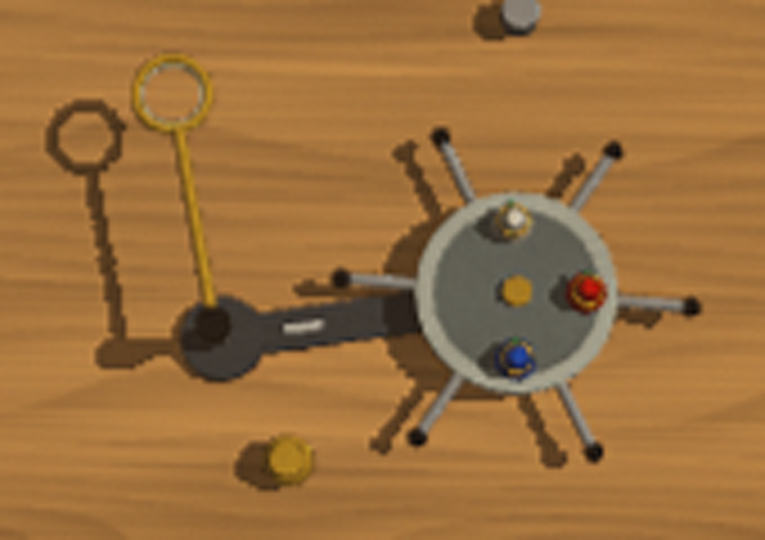

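In the crop, the six ball tips, the gold turntable hub at (516,291), the red cone (587,290), the post hub (212,325) and the lens (172,93) are all clear.

```bash
cat > geo.py <<'E'
from h import *
np.set_printoptions(precision=2,suppress=True)
E
python3 - <<'E'
import pickle
from geo import *
c=pickle.load(open("top0.pkl","rb"))
f=lambda p:np.array(p)/4.5+[230,160]-0.4
tips=plane(c,f([(441,135),(614,151),(692,306),(594,452),(417,437),(341,278)]),36)
C=tips.mean(0); v=tips-C; r=np.hypot(*v.T); print("C",C,"r",r,"tips",tips)
P=plane(c,f([(212,325)]),119)[0]; Pf=plane(c,f([(219,338)]),14)[0]
print("post",P,Pf,np.hypot(*(P-C)),np.hypot(*(Pf-C)))
red=plane(c,f([(586,291)]),62)[0]; tip=plane(c,f([(589,287)]),72)[0]
print("red",red,tip,np.hypot(*(red-C)))
L=plane(c,f([(172,93)]),105)[0]; print("lens",L,np.hypot(*(L-P)))
hub=plane(c,f([(516,291)]),48)[0];print("hub",hub)
a=lambda d:np.arctan2(d[1],d[0])
y=a(P-C);print("bar dir",y,"red ang",a(red-C)-y,"arm swing",a(L-P)-a(C-P),"spokes rel bar",np.degrees([a(k)-y for k in v]))
s=pickle.load(open("scene0.pkl","rb"))
for n,p in(("C",[*C,46]),("P",[*P,119]),("L",[*L,105]),("tips",[tips[5].tolist()+[36]][0])): print(n,proj(s,p))
E
```

```text
C [ 543.93 -118.73] r [139.4  138.32 138.81 138.77 138.53 138.89] tips [[ 668.91  -57.  ]
 [ 659.05 -195.41]
 [ 535.69 -257.3 ]
 [ 419.57 -180.3 ]
 [ 428.39  -42.3 ]
 [ 551.96   19.93]]
post [503.05 113.22] [504.81 116.02] 235.52247044127185 237.99002138282307
red [ 542.29 -170.78] [ 544.09 -172.04] 52.07697864921755
lens [682.21 151.31] 183.1595392385446
hub [ 543.   -117.39]
bar dir 1.7452353799474807 red ang -3.347530147039346 arm swing 1.6058743177246515 spokes rel bar [ -73.71 -133.66 -193.4  -253.65   46.52  -13.31]
C [[309.67 188.44]]
P [[381.95 203.17]]
L [[353.63 254.66]]
tips [[343.54 215.06]]
```

View pics/scenez.png

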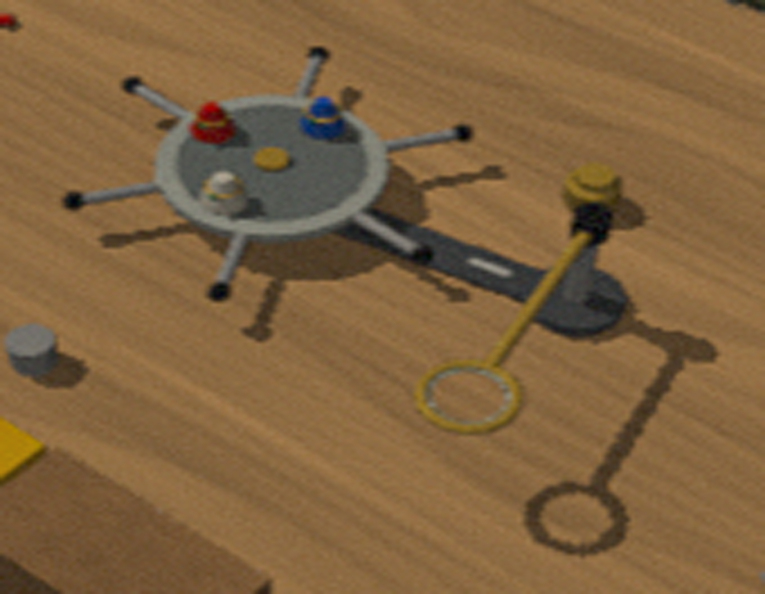

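Sizes check out: tip radius about 139, post distance 235.5, lens arm 183 mm, and red at 52–53 mm. The red cone has to turn about 168° clockwise. I'll use a shut fingertip at r = 110 mm behind the spoke at 146.5°. First comes transit to above the gap at 175°.

Emit:
arm_command:
  plan:
    - [-1,0,0,0,-0.1365]
    - [-1,0,0,0,-0.1365]
    - [-1,-0.018,-0.04,0,0]
    - [-1,-0.018,-0.04,0,0]
    - [-1,-0.018,-0.04,0,0]
    - [-1,-0.018,-0.04,0,0]
    - [-1,-0.018,-0.04,0,0]
    - [-1,-0.018,-0.04,0,0]
    - [-1,-0.018,-0.04,0,0]
    - [-1,-0.018,-0.04,0,0]
    - [-1,-0.018,-0.04,0,0]
    - [-1,-0.018,-0.04,0,0]
    - [-1,-0.018,-0.04,0,0]
    - [-1,-0.018,-0.04,0,0]
    - [-1,-0.018,-0.04,0,0]
    - [-1,-0.018,-0.04,0,0]
    - [-1,-0.018,-0.04,0,0]
    - [-1,-0.018,-0.04,0,0]
    - [-1,0,0,0,0]

```text
clock: 2.48
eef_pos: [436.6, -112.1, 204.8]
eef_rot: [3.141, -0.001, 3.139]
wrist_force: [-0.2, 1.2, -0.7]
finger_gap: 0.2
finger_force: 0.0
```

Emit:
arm_command:
  plan:
    - [-1,0.002,0,0.03,0]
    - [-1,0,0,0.03,0]
    - [-1,0,0,0.03,0]
    - [-1,0,0,0.03,0]
    - [-1,0,0,0.03,0]
    - [-1,0,0,0.0285,0]
    - [-1,0,0,0,0]
    - [-1,0,0,0,0]

```text
clock: 3.48
eef_pos: [434.7, -110.1, 28.0]
eef_rot: [-3.141, 0.001, -3.141]
wrist_force: [-0.2, 0.2, 0.2]
finger_gap: 0.6
finger_force: 0.0
```

Run:
```python
import numpy as np
from cell import manip
p=manip.read_state()["eef_pos"];print(p)
C=np.array([543.9,-118.7]);v=p[:2]-C;a0=np.degrees(np.arctan2(v[1],v[0]))%360;print(np.hypot(*v),a0)
def arc(a0,a1,n,p):
    for a in np.linspace(a0,a1,n+1)[1:]:
        q=C+110*np.array([np.cos(np.radians(a)),np.sin(np.radians(a))]);d=q-p
        s=np.round([-d[0]/1e3,d[1]/1e3],4);p=p+[-s[0]*1e3,s[1]*1e3];print([-1,*map(float,s),0,0],end=", ")
    print();return p
q=arc(a0,85,17,p[:2]);print(q);q=arc(85,0,16,q);print(q)
```

```text
[ 434.70007494 -110.11055773   27.96573286]
109.53721811440556 175.5024916414419
[-1, -0.0008, 0.0102, 0, 0], [-1, -0.0022, 0.0099, 0, 0], [-1, -0.0031, 0.0098, 0, 0], [-1, -0.0041, 0.0094, 0, 0], [-1, -0.0048, 0.009, 0, 0], [-1, -0.0057, 0.0084, 0, 0], [-1, -0.0065, 0.008, 0, 0], [-1, -0.0071, 0.0073, 0, 0], [-1, -0.0078, 0.0066, 0, 0], [-1, -0.0084, 0.0058, 0, 0], [-1, -0.0089, 0.0051, 0, 0], [-1, -0.0093, 0.0042, 0, 0], [-1, -0.0096, 0.0033, 0, 0], [-1, -0.01, 0.0024, 0, 0], [-1, -0.0101, 0.0015, 0, 0], [-1, -0.0102, 0.0005, 0, 0], [-1, -0.0102, -0.0004, 0, 0], 
[553.50007494  -9.11055773]
[-1, -0.0101, -0.0014, 0, 0], [-1, -0.0099, -0.0023, 0, 0], [-1, -0.0097, -0.0032, 0, 0], [-1, -0.0094, -0.004, 0, 0], [-1, -0.0089, -0.005, 0, 0], [-1, -0.0084, -0.0057, 0, 0], [-1, -0.0079, -0.0065, 0, 0], [-1, -0.0072, -0.0072, 0, 0], [-1, -0.0065, -0.0078, 0, 0], [-1, -0.0058, -0.0084, 0, 0], [-1, -0.005, -0.0089, 0, 0], [-1, -0.0041, -0.0093, 0, 0], [-1, -0.0033, -0.0097, 0, 0], [-1, -0.0023, -0.0099, 0, 0], [-1, -0.0014, -0.0101, 0, 0], [-1, -0.0005, -0.0102, 0, 0], 
[ 653.90007494 -118.71055773]
```

Emit:
arm_command:
  plan:
    - [-1,-0.0008,0.0102,0.001,0]
    - [-1,-0.0022,0.0099,0,0]
    - [-1,-0.0031,0.0098,0,0]
    - [-1,-0.0041,0.0094,0,0]
    - [-1,-0.0048,0.009,0,0]
    - [-1,-0.0057,0.0084,0,0]
    - [-1,-0.0065,0.008,0,0]
    - [-1,-0.0071,0.0073,0,0]
    - [-1,-0.0078,0.0066,0,0]
    - [-1,-0.0084,0.0058,0,0]
    - [-1,-0.0089,0.0051,0,0]
    - [-1,-0.0093,0.0042,0,0]
    - [-1,-0.0096,0.0033,0,0]
    - [-1,-0.01,0.0024,0,0]
    - [-1,-0.0101,0.0015,0,0]
    - [-1,-0.0102,0.0005,0,0]
    - [-1,-0.0102,-0.0004,0,0]
    - [-1,0,0,0,0]

```text
clock: 5.72
eef_pos: [553.8, -9.3, 25.9]
eef_rot: [3.141, 0.001, -3.141]
wrist_force: [0.4, -0.3, 0.2]
finger_gap: 0.6
finger_force: 0.0
```

```bash
cat > look.py <<'E'
import sys,cv2,pickle
from cell import manip,eyes
from geo import *
def look(tag):
    b={"top":(230,160,400,280),"scene":(250,145,420,310)};o={}
    for n in b:
        c=eyes.camera(n);o[n]=c;pickle.dump(c,open(f"{n}{tag}.pkl","wb"));u=b[n]
        cv2.imwrite(f"pics/{n}z{tag}.png",cv2.resize(c["img"][u[1]:u[3],u[0]:u[2]],None,fx=4.5,fy=4.5 if n=="top" else 3.6,interpolation=2))
        for nm,lo,hi,z in(("red",(0,170,70),(6,255,255),62),("blue",(105,120,50),(130,255,255),62)):
            for ce,a,s in blobs(c,lo,hi,u):
                q=plane(c,ce,z)[0];v=q-[543.9,-118.7];print(n,nm,ce,a,q,"r",np.hypot(*v),"ang",np.degrees(np.arctan2(v[1],v[0])))
    s=manip.read_state();print(s["eef_pos"],s["wrist_force"]);return o
if __name__=="__main__": look(sys.argv[1])
E
python3 look.py 1
```

```text
top red [349.9 238.4] 17 [ 492.07 -136.51] r 54.80213664462971 ang -161.04036651725005
scene red [251. 150.] 9 [ 551.68 -363.35] r 244.7779479610946 ang -88.17892797726643
scene blue [324.4 195.8] 24 [548.22 -56.95] r 61.90519112193186 ang 85.9976166106349
[553.13  -9.25  25.9 ] [-0.78  0.03  0.33]
```

Emit:
arm_command:
  plan:
    - [-1,-0.0101,-0.0014,0,0]
    - [-1,-0.0099,-0.0023,0,0]
    - [-1,-0.0097,-0.0032,0,0]
    - [-1,-0.0094,-0.004,0,0]
    - [-1,-0.0089,-0.005,0,0]
    - [-1,-0.0084,-0.0057,0,0]
    - [-1,-0.0079,-0.0065,0,0]
    - [-1,-0.0072,-0.0072,0,0]
    - [-1,-0.0065,-0.0078,0,0]
    - [-1,-0.0058,-0.0084,0,0]
    - [-1,-0.005,-0.0089,0,0]
    - [-1,-0.0041,-0.0093,0,0]
    - [-1,-0.0033,-0.0097,0,0]
    - [-1,-0.0023,-0.0099,0,0]
    - [-1,-0.0014,-0.0101,0,0]
    - [-1,-0.0005,-0.0102,0,0]
    - [-1,0,0,0,0]

```text
clock: 7.95
eef_pos: [653.6, -119.8, 26.0]
eef_rot: [-3.141, 0.0, 3.141]
wrist_force: [-0.2, -0.4, -0.1]
finger_gap: 0.5
finger_force: 0.0
```

```bash
python3 look.py 2
```

```text
scene red [250.7 150.1] 7 [ 552.64 -363.77] r 245.224130133457 ang -87.95852895681811
scene red [327.1 188. ] 15 [519.11 -70.43] r 54.26866962380345 ang 117.1828606514464
scene red [326.7 194.4] 21 [539.55 -55.2 ] r 63.64892567175394 ang 93.91572928148662
[ 653.61 -118.98   26.06] [ 0.05  0.22 -0.45]
```

View pics/topz2.png

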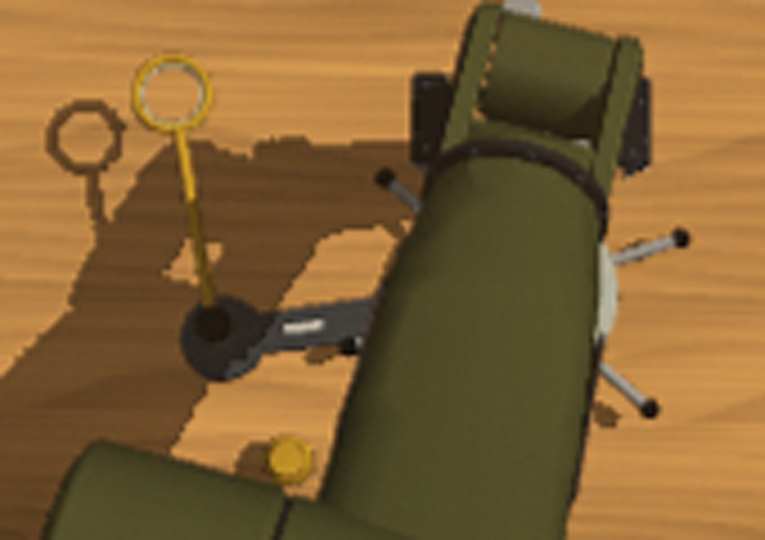

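The arm hides the cone from above, but four ball tips are visible at (385,177), (681,238), (649,408) and (349,345). I'll use them to get the spoke angle.

Run:
```python
import pickle
from geo import *
c=pickle.load(open("top2.pkl","rb"))
t=plane(c,np.array([(385,177),(681,238),(649,408),(349,345)])/4.5+[229.6,159.6],36)-[543.9,-118.7]
print(np.hypot(*t.T),np.degrees(np.arctan2(t[:,1],t[:,0])))
# apex-referenced check of the red cone before/after in both views
s=pickle.load(open("scene2.pkl","rb"));s0=pickle.load(open("scene0.pkl","rb"))
print(plane(s,[(327.1,188.)],69),plane(s0,[(296.6,175.6)],69),plane(s,[(326.7,194.4)],52),plane(s0,[(296.9,181.8)],52))
```

```text
[138.72 137.97 137.45 138.48] [  49.62  -70.55 -130.49  108.87]
[[523.95 -66.62]] [[ 545.27 -170.16]] [[532.83 -60.5 ]] [[ 552.67 -163.02]]
```

The turntable has turned 157.1°, leaving 11.1° (red now at 111°, and both views agree). I'll finish the push, back off and lift.

Emit:
arm_command:
  plan:
    - [-1,0.0003,-0.0052,0,0]
    - [-1,0.0004,-0.0052,0,0]
    - [-1,0.0006,-0.005,0,0]
    - [-1,0.0006,-0.005,0,0]
    - [-1,0,0,0,0]
    - [-1,0,0,0,0]
    - [-1,0,0.01,0,0]
    - [-1,0,0.01,0,0]
    - [-1,0,0,-0.03,0]
    - [-1,0,0,-0.035,0]
    - [-1,0,0,-0.035,0]
    - [-1,0,0,-0.035,0]
    - [-1,0.006,0.04,0,0]
    - [-1,0.006,0.04,0,0]
    - [-1,0.008,0.045,0,0]
    - [-1,0.008,0.045,0,0]
    - [-1,0.008,0.045,0,0]
    - [-1,0.008,0.045,0,0]
    - [-1,0.008,0.045,0,0]
    - [-1,0,0,0,0]

```text
clock: 10.55
eef_pos: [598.5, 189.0, 160.9]
eef_rot: [3.141, 0.0, -3.137]
wrist_force: [-0.9, -0.2, 0.4]
finger_gap: 0.3
finger_force: 0.0
```

```bash
python3 look.py 3
```

```text
top red [329.9 226.4] 17 [532.53 -66.4 ] r 53.52101837938604 ang 102.26348677382174
top blue [342.3 208.5] 14 [ 596.76 -108.94] r 53.74894033611357 ang 10.458386870453813
scene red [250.9 150.1] 8 [ 552.22 -363.27] r 244.71153880180685 ang -88.05249568594772
scene red [325.8 190.4] 17 [529.07 -67.31] r 53.48460236599291 ang 106.10061984082836
scene red [324.5 196.9] 16 [551.34 -53.98] r 65.1410306393733 ang 83.44446315610793
scene blue [301.  196.2] 21 [ 594.38 -109.07] r 51.39309888122378 ang 10.800421499753638
scene blue [301.5 202.1] 35 [610.52 -92.88] r 71.44417414196099 ang 21.182857814455268
[599.31 186.08 160.93] [ 0.48 -0.45  0.11]
```

View pics/topz3.png

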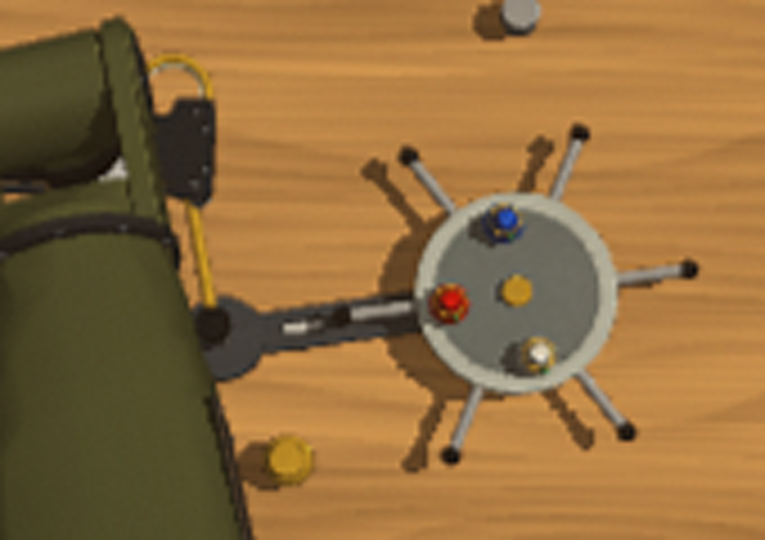

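The red cone is at (532.5, −66.4), about 2.6 mm from the viewing spot at (534.4, −64.6). Next is the lens arm: lower the finger to z = 92 behind the rod and sweep clockwise about the post at r = 120.

Run:
```python
import numpy as np
C=np.array([503.3,113.2]);p=np.array([599.0,186.7])
for a in np.linspace(37.5,-58,20)[1:]:
    q=C+120*np.array([np.cos(np.radians(a)),np.sin(np.radians(a))]);d=q-p
    s=np.round([-d[0]/1e3,d[1]/1e3],4);p=p+[-s[0]*1e3,s[1]*1e3];print([-1,*map(float,s),0,0],end=", ")
print(p)
```

```text
[-1, -0.0055, -0.0091, 0, 0], [-1, -0.0053, -0.0091, 0, 0], [-1, -0.0044, -0.0095, 0, 0], [-1, -0.0036, -0.0099, 0, 0], [-1, -0.0027, -0.0102, 0, 0], [-1, -0.0018, -0.0104, 0, 0], [-1, -0.0009, -0.0105, 0, 0], [-1, 0.0, -0.0105, 0, 0], [-1, 0.001, -0.0105, 0, 0], [-1, 0.0019, -0.0103, 0, 0], [-1, 0.0027, -0.0102, 0, 0], [-1, 0.0037, -0.0098, 0, 0], [-1, 0.0045, -0.0095, 0, 0], [-1, 0.0053, -0.0091, 0, 0], [-1, 0.0061, -0.0086, 0, 0], [-1, 0.0068, -0.008, 0, 0], [-1, 0.0075, -0.0074, 0, 0], [-1, 0.0081, -0.0067, 0, 0], [-1, 0.0087, -0.006, 0, 0], [566.9  11.4]
```

Emit:
arm_command:
  plan:
    - [-1,0,0,0.025,0]
    - [-1,0,0,0.025,0]
    - [-1,0,0,0.02,0]
    - [-1,0,0,0,0]
    - [-1,0,0,0,0]

```text
clock: 11.28
eef_pos: [600.1, 185.2, 92.0]
eef_rot: [3.141, 0.001, 3.141]
wrist_force: [0.1, 0.8, -0.1]
finger_gap: 0.2
finger_force: 0.0
```

Emit:
arm_command:
  plan:
    - [-1,-0.0045,-0.008,0.001,0]
    - [-1,-0.0053,-0.0091,0,0]
    - [-1,-0.0044,-0.0095,0,0]
    - [-1,-0.0036,-0.0099,0,0]
    - [-1,-0.0027,-0.0102,0,0]
    - [-1,-0.0018,-0.0104,0,0]
    - [-1,-0.0009,-0.0105,0,0]
    - [-1,0.0,-0.0105,0,0]
    - [-1,0.001,-0.0105,0,0]
    - [-1,0.0019,-0.0103,0,0]
    - [-1,0.0027,-0.0102,0,0]
    - [-1,0.0037,-0.0098,0,0]
    - [-1,0.0045,-0.0095,0,0]
    - [-1,0.0053,-0.0091,0,0]
    - [-1,0.0061,-0.0086,0,0]
    - [-1,0.0068,-0.008,0,0]
    - [-1,0.0075,-0.0074,0,0]
    - [-1,0.0081,-0.0067,0,0]
    - [-1,0.0087,-0.006,0,0]
    - [-1,0,0,0,0]

```text
clock: 13.78
eef_pos: [566.0, 11.1, 90.1]
eef_rot: [-3.141, -0.0, 3.141]
wrist_force: [-0.6, 0.1, 0.0]
finger_gap: 0.5
finger_force: 0.0
```

```bash
python3 look.py 4
```

```text
top red [329.9 226.4] 17 [532.53 -66.4 ] r 53.52101837938604 ang 102.26348677382174
top blue [342.1 208.5] 15 [ 596.74 -108.24] r 53.86553469035254 ang 11.196292511540253
scene red [251. 150.] 9 [ 551.68 -363.35] r 244.7779479610946 ang -88.17892797726643
scene red [324.7 190.4] 11 [531.21 -69.84] r 50.48426862148104 ang 104.56309179205257
scene blue [301.  196.2] 21 [ 594.38 -109.07] r 51.39309888122378 ang 10.800421499753638
scene blue [301.4 202.2] 34 [610.99 -92.86] r 71.89878670642017 ang 21.066294447906944
[566.55  11.47  90.07] [-0.33  0.82  0.01]
```

View pics/topz4.png

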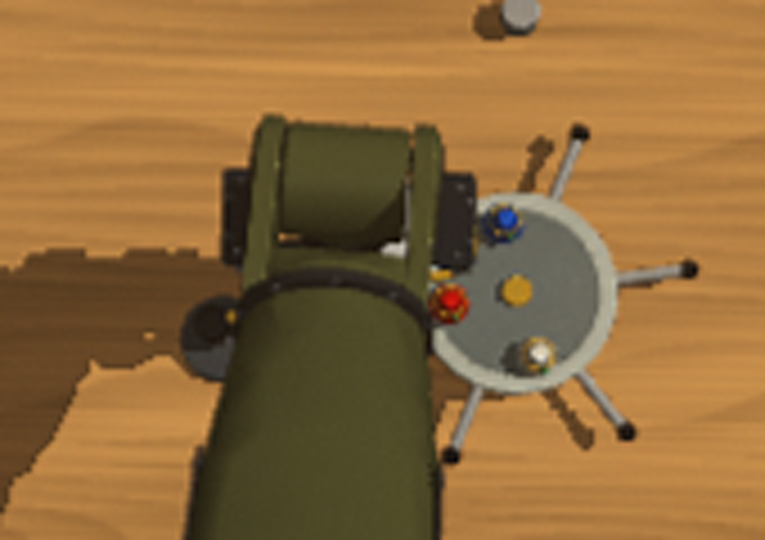

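View pics/scenez4.png

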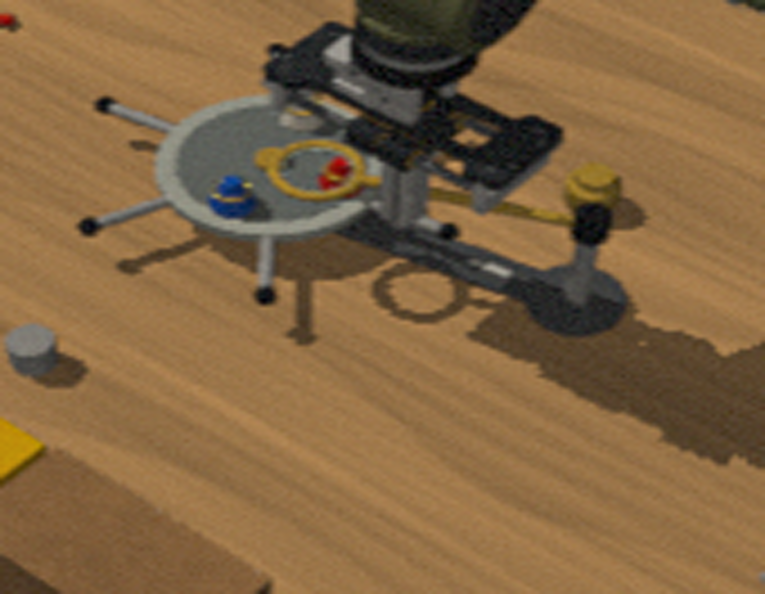

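The lens ring has come round. In the scene view its frame is centred at about (317,170) in the crop; from above the arm hides it. I'll measure it from the scene view.

Run:
```python
import pickle
from geo import *
s=pickle.load(open("scene4.pkl","rb"));P=np.array([503.3,113.2])
for uv in((317,170),(322,170)):
    L=plane(s,[np.array(uv)/[4.5,3.6]+[249.6,144.6]],105)[0];v=L-P;print(L,np.hypot(*v),np.degrees(np.arctan2(v[1],v[0])))
v=np.array([532.5,-66.4])-P;print("target",np.degrees(np.arctan2(v[1],v[0])))
v=np.array([566.5,11.4])-P;print("finger",np.hypot(*v),np.degrees(np.arctan2(v[1],v[0])))
```

```text
[573.32 -53.24] 180.5649409761104 -67.18505861649233
[571.25 -50.8 ] 177.51770196948553 -67.49439680152521
target -80.76545164614834
finger 119.82270235643995 -58.16694965010274
```

Emit:
arm_command:
  plan:
    - [-1,0.0064,-0.0037,0,0]
    - [-1,0.0066,-0.0033,0,0]
    - [-1,0.0068,-0.0029,0,0]
    - [-1,0.007,-0.0025,0,0]
    - [-1,0,0,0,0]
    - [-1,0,0,0,0]
    - [-1,-0.01,0.002,0,0]
    - [-1,-0.015,0.003,0,0]
    - [-1,0,0,-0.03,0]
    - [-1,0,0,-0.04,0]
    - [-1,0,0,-0.04,0]
    - [-1,-0.005,0.05,0,0]
    - [-1,-0.005,0.05,0,0]
    - [-1,-0.005,0.05,0,0]
    - [-1,-0.005,0.05,0,0]
    - [-1,-0.005,0.05,0,0]
    - [-1,0,0,0,0]

```text
clock: 16.0
eef_pos: [589.5, 257.5, 199.1]
eef_rot: [3.142, -0.001, -3.138]
wrist_force: [0.3, -1.0, 0.2]
finger_gap: 0.3
finger_force: 0.0
```

```bash
python3 look.py 5
```

```text
top red [329.9 226.4] 17 [532.53 -66.4 ] r 53.52101837938604 ang 102.26348677382174
top blue [342.3 208.5] 14 [ 596.76 -108.94] r 53.74894033611357 ang 10.458386870453813
scene red [251. 150.] 8 [ 551.68 -363.35] r 244.7779479610946 ang -88.17892797726643
scene red [325.5 196.7] 24 [548.82 -52.21] r 66.66999733244855 ang 85.77215030752673
scene blue [301.  196.2] 21 [ 594.38 -109.07] r 51.39309888122378 ang 10.800421499753638
scene blue [301.5 202.1] 35 [610.52 -92.88] r 71.44417414196099 ang 21.182857814455268
[589.78 254.46 199.48] [-0.49  0.01 -0.73]
```

View pics/topz5.png

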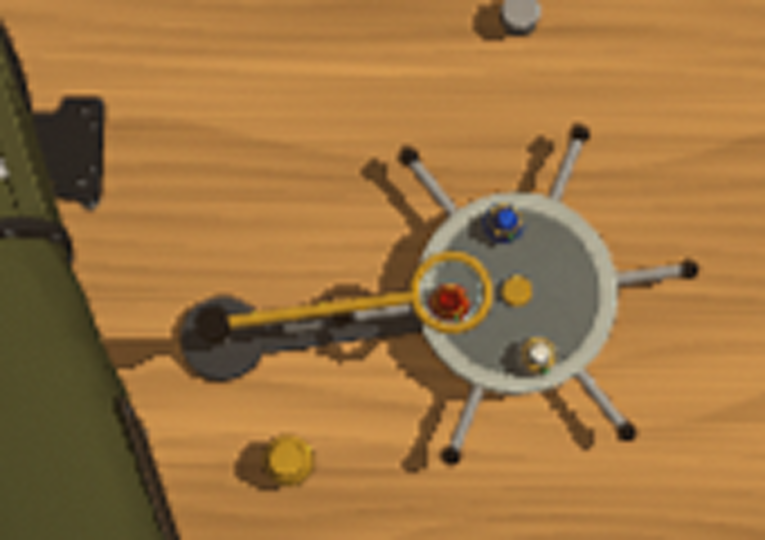

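The lens frame is centred at about (452,291) in the crop, around the red cone at (450,300). I'll measure the offset.

Run:
```python
import pickle
from geo import *
c=pickle.load(open("top5.pkl","rb"));P=np.array([503.3,113.2])
b=blobs(c,(20,130,90),(32,255,255),(320,214,342,236));print(b)
L=plane(c,[np.array((452,291))/4.5+[229.6,159.6]],105)[0];v=L-P;print(L,np.hypot(*v),np.degrees(np.arctan2(v[1],v[0])),L-[532.5,-66.4])
s=pickle.load(open("scene5.pkl","rb"));
for ce in blobs(s,(20,130,90),(32,255,255),(300,170,360,215)):print(ce)
print("scene proj lens if aligned",proj(s,[532.5,-66.4,105]),"as measured",proj(s,[*L,105]))
```

```text
[(array([329.6, 223.7]), np.int32(85), array([320, 216,  19,  18]))]
[534.26 -65.2 ] 181.0644092797804 -80.15358236138123 [1.76 1.2 ]
(array([335. , 186.6]), np.int32(176), array([316, 175,  44,  24]))
(array([310.1, 188.5]), np.int32(34), array([307, 186,   7,   6]))
scene proj lens if aligned [[325.53 181.6 ]] as measured [[325.47 182.13]]
```

The lens is about 2 mm from the red cone, and the cone is about 2.6 mm from the viewing spot. The robot is clear of everything.

```bash
python3 -c "
from cell import ticket
print(ticket.sign_off())"
```

```text
the job is handed in; nothing more can be done
None
```

The job is handed in: by my last camera measurement the red cone is about 3 mm from the viewing spot and the lens is centred about 2 mm from the cone (limit 12 mm for each). The sign-off call returned no verdict.

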